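# Run a sample in the press-to-run mill

### The arm

A 7-joint arm with a two-finger parallel gripper is mounted at the origin on the work surface; the furniture and walls round the work are solid. World frame = base frame: x ahead of the robot, y to its left, z up, the work surface at z = 0. Lengths are in m, angles in rad, forces in N, time in s.
With the tool pointing down it reaches from about 0.4 to 0.9 m from the base axis. Payload 5.6 kg.
Tool frame: the origin (TCP) lies midway between the tips of the shut fingers; the grasp point (between the pads) lies 19 mm behind it; z points along the fingers, y is the line along which they close (so a half turn about z gives the same grasp; the last joint's range is limited). The gripper opens to 92 mm and grips with 3 to 60 N. Pads are 20 mm wide; open, the fingers measure 128 mm over their backs; the gripper's body (75 mm by 189 mm) begins 69 mm behind the grasp point.
Start: joints at [1.179, 0.468, -0.012, 1.603, 0.006, 1.071, -0.056], TCP at [0.222, -0.611, 0.215] pointing down, gripper open.
Joint ranges: [-2.53, 2.53], [-0.31, 2.02], [-1.57, 1.55], [0.28, 2.44], [-1.29, 4.43], [0.15, 1.84], [-2.92, 2.92]. Speed limits (rad/s): [2.57, 2.57, 3.14, 3.14, 3.14, 3.14, 3.14].

### API

Orientations are given as a 3x3 rotation matrix whose columns are the frame's x, y, z axes.
In Python, from station import env, effector, solver, viewer, workorder, search_frame, tip_of gives the robot as it stands. Calls block until the motion is done:
- env.reach(position, orientation): joint-space move of the TCP to a pose.
- env.movel(position, frame=None, rate=0.15): straight line of the TCP; frame=None keeps the orientation; rate is the mean speed in m/s.
- env.goto_joints(angles): joint-space move.
- effector.release() and effector.grasp(squeeze=None): open the fingers fully, or close them until they stop; squeeze is the grip in N (None keeps the last).
- env.pause(seconds).
- solver.inverse_kinematics(position, orientation): joint angles nearest the present ones, or None.
- env.sense(): the state.
- viewer.read_camera(name): name is "side" or "top"; returns (picture, depth): 384x512x3 uint8, red, green, blue; 384x512 float32, m along the optical axis (not along the pixel's ray), 0 where there is no reading.
- viewer.camera_info(name): a dict with "intrinsics" (3x3 intrinsics, pixels), "dist_coeffs" ([k1, k2, p1, p2, k3] as OpenCV has them; the pictures are not rectified), "eye" and "rotation" of the camera in the world. Camera axes: x right, y up, looking along -z (the intrinsics and any distortion apply to the point x, -y, -z); pixel columns grow to the right and rows downward; lengths in m; the calibration is good to about 2 mm. A picture is of the moment at which its call begins. camera_info takes no time and is no camera call.
A pose or a line that the arm cannot do raises env.PlanningError and nothing moves.
- workorder.finish_job(): hands the job in; it is judged then, once.
Trained networks look in the newest picture that a camera, given by its name, has taken for a name from the list of things; names that differ only in an ending like _2 or _b are one class to them, and where a whole thing is asked for, a point or a joint stands for the part that bears it (a point fixed in the world has none). Each returns a list of dicts, best first, with "score" (0 to 1); they miss things now and then, are a little off and sometimes report something else, mostly with a low value. They report only what shows in the picture. A call takes as long as a camera call. They do not tell look-alikes from the thing itself.
- search_frame(camera, name): "at" ([x, y, z] in m, in world coordinates, good to about 4 mm: the middle of the surface that is visible of it).
- tip_of(camera, name): "at" ([x, y, z] in m, in world coordinates, good to about 4 mm: a listed point, or the origin of a listed thing).
The state is a dict: "t": time; "joint_positions": joint angles; "joint_velocities": joint speeds; "tau": joint torques, N m; "ee_pos": TCP position; "tcp_rot": TCP orientation; "wrist_force": force on the tool from outside, world axes, zero at the start; "moment": the same for the moment, N m; "gripper_width": finger opening in m; "grasp_force": force on a finger pad.
Only numpy, scipy, OpenCV 4.12 (cv2) and the standard library are available. Lean on these libraries where they do the work, as an engineer would, in place of code of your own. Each camera call takes 0.05 s, during which the arm holds its last target. There are 200 camera calls.

### The job

On the sample mill, press the three keys one at a time, from left to right as seen from the robot: the round power key, the square mode key, the long start key. Then pick up the steel grinding cup, set it upright into the mill's well, turn it until its splines mesh with the drive hub so that it slides home, and push it down against the sprung interlock ring; the mill runs only while the ring is held fully down, so finish while still holding the cup pressed down, without letting go. Leave the two vials, the beaker and the small clear cup standing where they are.

Things in the scene. Friction and masses are not known exactly. Their poses are not given: they have to be found in the camera images.
- mill: Sample mill, fixed, white and grey, 210 x 152 mm. Origin: on the worktop, 42 mm in front of the drive axis; x points from the key console (front, toward the robot) to the drive tower, y to the left, z up. Slab x -110 to +100 mm; console top z = 45 mm; round tower, radius 56 mm, top z = 72 mm, with the well in its top.
- drive_axis (a point): Centre of the well's mouth, on the drive axis, level with the tower's top (72 mm above the worktop); axes as the mill's. The well is round, radius 33.5 mm, 42 mm deep. A cup out of mesh rests on the hub's teeth with its underside 17 mm below this point; a meshed one reaches the interlock ring at 28 mm and, with the ring fully down, 36 mm below.
- drive_hub (a joint): Angle of the steel hub in the well, rad, counter-clockwise from above; at 0 a tooth points along the mill's +x; starts within 0.5. Six straight radial teeth, 60 degrees apart, 6.5 mm wide, from a core of radius 14 mm to radius 25 mm, flat tops 14 mm below the well's mouth. Geared and stiff: it takes about 0.5 N m to turn it.
- interlock (a joint): Grey sprung ring (radius 27 to 32 mm) round the hub in the well, pushed down by the rim of the meshed cup; m, 0 = up (its top 28 mm below the well's mouth), 0.008 = fully down. Pushes back with 5 N at 0 and 9 N fully down, so it lifts a cup that is not held down.
- power_key (a joint): Travel of the round power key (left, +y side of the console), m: 0 = up, 0.005 = fully down. Spring key, 1.4 N to start, 4.7 N fully down; counts as pressed beyond 0.003.
- power_key_top (a point): Centre of the top of the round power key, 24 mm diameter, 9 mm above the console.
- mode_key (a joint): Travel of the square mode key (middle), as the power key.
- mode_key_top (a point): Centre of the top of the square mode key, 20 x 20 mm, 46 mm to the right of the power key, 9 mm above the console.
- start_key (a joint): Travel of the long start key (right, -y side of the console), as the power key.
- start_key_top (a point): Centre of the top of the long start key, 16 mm (x) by 34 mm (y), 46 mm to the right of the mode key, 9 mm above the console.
- cup: Closed grinding cup, 98 mm high, about 0.25 kg. Origin: centre of its underside, z up. Black skirt, radius 32 mm, z 0 to 26 mm, hollow below, with six inward teeth every 60 degrees, the first along +x: 6.5 mm wide, radius 28 in to 17 mm, starting 3 mm above the rim. Smooth steel barrel to grip, 58 mm diameter, z 26 to 82 mm.
- cup_lid (a point): Centre of the top of the cup's grey lid, 98 mm above its underside; the lid (z 82 to 98 mm, radius 29.5 mm at most) has six lobes right above the six teeth of the skirt. The cup meshes when its teeth lie midway between the hub's teeth (30 degrees off them, give or take about 6).
- tall_vial: Amber vial with white cap, 30 mm diameter, 85 mm high, loose. Origin: centre of its underside. Leave it standing.
- short_vial: Amber vial with blue cap, 30 mm diameter, 70 mm high, loose. Origin: centre of its underside. Leave it standing.
- sample_cup: Small clear plastic cup, 46 mm diameter, 42 mm high, loose and light. Origin: centre of its underside. Leave it standing.
- jar: Glass beaker, 53 mm diameter, 70 mm high, loose. Origin: centre of its underside. Leave it standing.
Mind the look-alikes: they are no part of the job. What is shaped like the tall_vial but red is not meant.

How it is judged:
By the outcome, as a careful person would: the job done as asked, in the order asked, and still so for the second after the job is handed in, while the arm keeps its last pose, push and grip.
It also fails if it takes over 58 s, if anything falls off the work surface, if the arm or the gripper's body presses on something with over 40 N, if the wrist force passes 120 N, or if a joint passes its speed limit or range.

## Working session

There is one attempt and no reset: what is moved stays moved. The work goes in short steps, each a Python script; the robot and the scene stay as the last script left them, time stands still between calls to the robot, and variables do not carry over. Pictures are saved under pics/ and viewed, at most 10 in all, crops included, and the job is handed in when it is done.

```bash
mkdir -p pics; ls
cat > h.py <<'E'
import numpy as np, cv2
from station import env, effector, solver, viewer, workorder, search_frame, tip_of
def cam(n):
    i=viewer.camera_info(n); return np.array(i["intrinsics"]),np.array(i["dist_coeffs"]),np.array(i["eye"]),np.array(i["rotation"])
def ray(n,uv):
    K,d,e,R=cam(n); p=cv2.undistortPoints(np.array(uv,float).reshape(-1,1,2),K,d)[:,0]
    return e,np.c_[p[:,0],-p[:,1],-np.ones(len(p))]@R.T
def at_depth(n,uv,z): e,r=ray(n,uv); return e+r*np.asarray(z).reshape(-1,1)
def on_plane(n,uv,h): e,r=ray(n,uv); return e+r*((h-e[2])/r[:,2])[:,None]
def proj(n,P):
    K,d,e,R=cam(n); q=(np.atleast_2d(P)-e)@R; q=q*[1,-1,-1]
    return cv2.projectPoints(q,np.zeros(3),np.zeros(3),K,d)[0][:,0]
def save(n,f): 
    im,D=viewer.read_camera(n); cv2.imwrite(f"pics/{f}.png",im[:,:,::-1]); np.savez(f"pics/{f}.npz",im=im,D=D); return im,D
E
python3 - <<'E'
from h import *
np.set_printoptions(precision=4,suppress=True)
ims=[]
for c in("top","side"):
    im,D=save(c,c+"0"); ims.append(im); K,d,e,R=cam(c); print(c,K[0,0],d,e,R.tolist())
    for n in "mill drive_axis power_key_top mode_key_top start_key_top cup cup_lid tall_vial short_vial sample_cup jar".split():
        for f in (tip_of,)+((search_frame,) if n in("cup","mill") else ()):
            print(c,n,f.__name__,[(np.round(r["at"],3).tolist(),round(r["score"],2),proj(c,r["at"])[0].round().astype(int).tolist()) for r in f(c,n)])
s=env.sense(); print(s["t"],s["tcp_rot"])
cv2.imwrite("pics/both.png",cv2.resize(np.vstack(ims),(512,768))[:,:,::-1])
E
```

```text
pics
top 390.27900787031 [-0.1224  0.      0.      0.      0.    ] [ 0.413  -0.0312  0.9456] [[0.00988794706578058, 0.9948640292156559, -0.10073624906464836], [-0.9997908333789015, 0.008032407879152225, -0.018808772293379777], [-0.0179030163476885, 0.10090115854861864, 0.9947353608921325]]
top mill call [([0.527, 0.046, -0.002], 0.88, [233, 185]), ([0.507, -0.197, 0.0], 0.67, [332, 193])]
top mill call [([0.516, 0.042, 0.042], 0.83, [233, 187])]
top drive_axis call [([0.572, 0.041, 0.073], 0.83, [233, 161])]
top power_key_top call [([0.373, -0.115, -0.002], 0.69, [299, 249]), ([0.453, 0.087, 0.052], 0.44, [213, 214])]
top mode_key_top call [([0.45, 0.036, 0.054], 0.46, [235, 215])]
top start_key_top call [([0.453, -0.006, 0.059], 0.44, [253, 214])]
top cup call [([0.509, -0.195, 0.003], 0.79, [332, 193])]
top cup call [([0.503, -0.187, 0.096], 0.92, [335, 191])]
top cup_lid call [([0.513, -0.195, 0.095], 0.59, [339, 187])]
top tall_vial call [([0.38, -0.176, 0.003], 0.73, [324, 246]), ([0.446, -0.1, -0.0], 0.62, [293, 218]), ([0.35, 0.122, -0.004], 0.49, [201, 257])]
top short_vial c
[... 1058 characters left out ...]
), ([0.454, 0.044, 0.056], 0.26, [235, 195])]
side cup call []
side cup call [([0.512, -0.217, 0.063], 0.87, [267, 262])]
side cup_lid call [([0.504, -0.194, 0.101], 0.74, [262, 238]), ([0.508, -0.198, -0.002], 0.25, [264, 282])]
side tall_vial call [([0.382, -0.177, 0.006], 0.82, [199, 275]), ([0.447, -0.102, 0.001], 0.77, [232, 252]), ([0.505, -0.19, 0.099], 0.17, [262, 237])]
side short_vial call [([0.35, -0.222, 0.002], 0.86, [180, 293]), ([0.377, -0.116, -0.003], 0.65, [199, 259])]
side sample_cup call [([0.377, -0.116, -0.002], 0.68, [199, 258])]
side jar call [([0.66, -0.114, 0.0], 0.92, [333, 250])]
1.4 [[ 0.9398  0.3417 -0.    ]
 [ 0.3417 -0.9398 -0.    ]
 [-0.     -0.     -1.    ]]
```

View pics/top0.png

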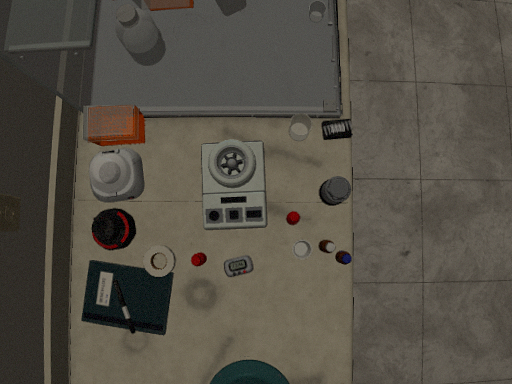

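View pics/side0.png

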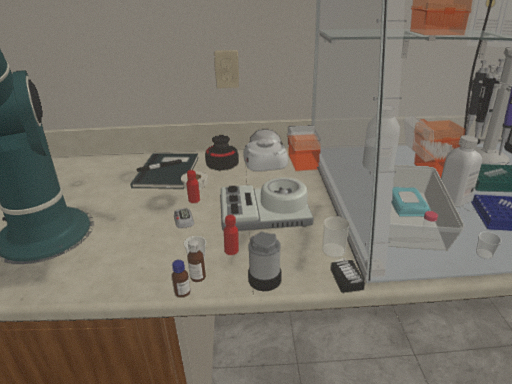

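Run:
```python
import cv2
a=cv2.imread("pics/top0.png")[120:275,180:380]; b=cv2.resize(a,(800,620),interpolation=cv2.INTER_CUBIC)[:600]
cv2.imwrite("pics/crop0.png",b)
```

```text
(no output)
```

View pics/crop0.png

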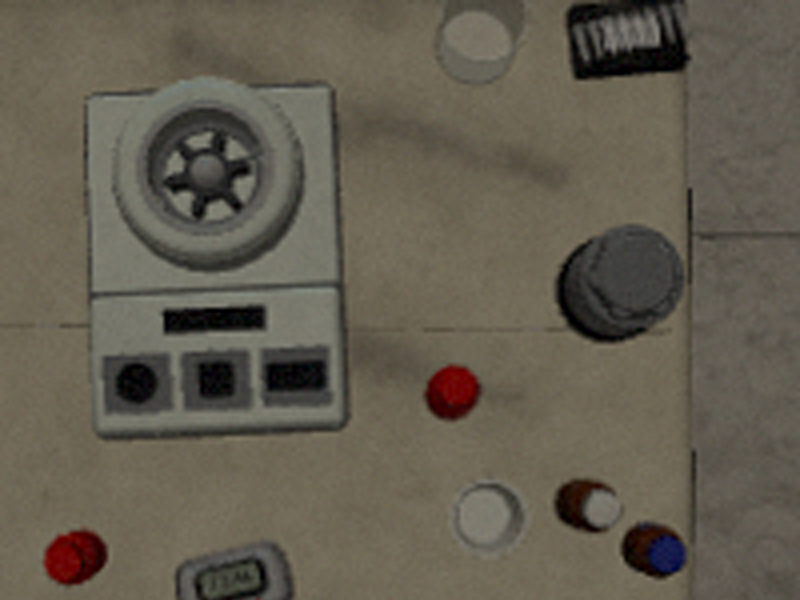

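Top picture: mill at (233,185), with the power, mode and start keys at (214,215), (234,215) and (254,214). The well is at (233,162), with dark hub teeth in it.

Things that could be taken for the cup or the vials:
- **Cup:** the steel cup at (337,190) is the only one with a grey lobed lid, smooth barrel and black skirt. The white/grey tub at (117,173), the black/red pot at (113,229) and the beaker at (299,128) don't fit the description.
- **Vials:** the red bottles at (293,218) and (199,259) are the look-alikes.

I choose the cup at (337,190), and the crop confirms it. Next I'll refine the measurements.

```bash
cat > m.py <<'E'
from h import *
from scipy.optimize import least_squares
np.set_printoptions(precision=4,suppress=True)
vv,uu=np.mgrid[:384,:512]; uv=np.c_[uu.ravel(),vv.ravel()]
def circ(p):
    r=least_squares(lambda c:np.hypot(p[:,0]-c[0],p[:,1]-c[1])-c[2],[*p[:,:2].mean(0),.04],loss="soft_l1",f_scale=.002).x; return r
for c in("top","side"):
    z=np.load(f"pics/{c}0.npz"); D=z["D"].ravel(); g=z["im"].astype(float).mean(2).ravel()
    P=at_depth(c,uv,D); P[D==0]=9
    n=lambda x,y,r:np.hypot(P[:,0]-x,P[:,1]-y)<r
    m=n(.507,-.195,.05)&(P[:,2]>.088)&(P[:,2]<.11); q=P[m]; (cx,cy),r=cv2.minEnclosingCircle(q[:,:2].astype(np.float32))
    print(c,"lid z",np.median(q[:,2]),"mean",q[:,:2].mean(0),"encl",cx,cy,r,len(q))
    m=n(.507,-.195,.06)&(P[:,2]>.03)&(P[:,2]<.08); 
    if m.sum()>20: print("  barrel circ",circ(P[m]),m.sum())
    m=n(.572,.042,.052)&~n(.572,.042,.037)&(P[:,2]>.062)&(P[:,2]<.082); print("  tower z",np.median(P[m,2]),"circ",circ(P[m]))
    m=n(.572,.042,.07)&(P[:,2]>.025)&(P[:,2]<.06); print("  towerside",m.sum())
    for k,(x,y) in dict(power=(.452,.087),mode=(.452,.041),start=(.455,-.006)).items():
        pl=on_plane(c,uv,.054); s=(np.abs(pl[:,0]-x)<.02)&(np.abs(pl[:,1]-y)<.022); th=g[s].min()*.5+np.median(np.sort(g[s])[-len(g[s])//3:])*.5
        d=s&(g<45 if False else g<np.percentile(g[s],2)+12); print("  ",k,s.sum(),d.sum(),"z",np.median(P[d,2]),"plane c",pl[d,:2].mean(0),"ext",pl[d,:2].min(0),pl[d,:2].max(0))
# slab edges: yaw from slab outline (points z ~ .03-.05 in top view)
z=np.load("pics/top0.npz"); P=at_depth("top",uv,z["D"].ravel()); m=(P[:,2]>.02)&(P[:,2]<.058)&(np.abs(P[:,0]-.52)<.125)&(np.abs(P[:,1]-.042)<.095)
r=cv2.minAreaRect((P[m,:2]*1000).astype(np.float32)); print("slab rect",r)
im=z["im"].astype(np.float32).mean(2); a=np.deg2rad(np.arange(0,360,1))
for h,(x,y),rr,nm in((.058,(.572,.042),(.017,.019,.021,.023),"hub"),(.098,(.507,-.193),(.0285,.0295,.0275,.0305),"lid")):
  for dx in(-.002,0,.002):
   for dy in(-.002,0,.002):
    o=[]
    for R in rr:
        q=proj("top",np.c_[x+dx+R*np.cos(a),y+dy+R*np.sin(a),0*a+h]).astype(np.float32); v=cv2.remap(im,q[None,:,0],q[None,:,1],cv2.INTER_LINEAR)[0]
        f=np.fft.fft(v)/360; o.append((round(np.rad2deg(-np.angle(f[6]))/6,1),round(2*abs(f[6]),1),round(2*abs(f[1]),1)))
    print(nm,dx,dy,o)
E
python3 m.py
python3 - <<'E'
import cv2,numpy as np
a=cv2.imread("pics/top0.png")
f=lambda u,v:cv2.resize(a[v-20:v+20,u-20:u+20],(400,400),interpolation=cv2.INTER_CUBIC)
g=np.hstack([f(233,161),f(337,189)]).astype(float)*1.8
cv2.imwrite("pics/crop1.png",g.clip(0,255).astype("uint8"))
E
```

```text
top lid z 0.09667733897506925 mean [ 0.5093 -0.1925] encl 0.5101067423820496 -0.19330580532550812 0.026384910568594933 395
  barrel circ [ 0.5101 -0.1933  0.029 ] 88
  tower z 0.07064072247990694 circ [0.5716 0.0421 0.0449]
  towerside 1421
   power 333 45 z 0.052655283020480614 plane c [0.4504 0.0854] ext [0.4411 0.077 ] [0.4596 0.0934]
   mode 342 39 z 0.05291022794673916 plane c [0.453  0.0402] ext [0.4439 0.0312] [0.46   0.0474]
   start 343 68 z 0.05314320509633541 plane c [ 0.4549 -0.0053] ext [ 0.4488 -0.0213] [0.4605 0.0085]
side lid z 0.09891709039031643 mean [ 0.5085 -0.2027] encl 0.5092559456825256 -0.19706487655639648 0.027222098782658577 478
  barrel circ [ 0.5086 -0.1955  0.0286] 658
  tower z 0.07193189039346118 circ [0.5721 0.0394 0.0454]
  towerside 924
   power 142 44 z 0.053772098176796956 plane c [0.4479 0.0778] ext [0.4379 0.0657] [0.4575 0.0918]
   mode 158 36 z 0.05513282317635576 plane c [0.4506 0.0322] ext [0.4432 0.0225] [0.4596 0.0424]
   start 173 49 z 0.05592898562294918 plane c [ 0.4525 -0.0107] ext [ 0.4459 -0.0259] [0.4594 0.0052]
slab rect ((524.80377
[... 3635 characters left out ...]
02 -0.002 [(np.float32(12.7), np.float32(2.5), np.float32(17.6)), (np.float32(23.6), np.float32(5.9), np.float32(20.2)), (np.float32(4.7), np.float32(3.4), np.float32(19.4)), (np.float32(25.8), np.float32(8.6), np.float32(23.9))]
lid 0.002 0 [(np.float32(24.3), np.float32(0.6), np.float32(21.4)), (np.float32(29.9), np.float32(1.9), np.float32(25.6)), (np.float32(8.4), np.float32(1.9), np.float32(15.5)), (np.float32(28.4), np.float32(4.0), np.float32(28.0))]
lid 0.002 0.002 [(np.float32(29.8), np.float32(2.7), np.float32(20.6)), (np.float32(-27.9), np.float32(5.0), np.float32(31.5)), (np.float32(26.3), np.float32(0.7), np.float32(11.5)), (np.float32(-26.1), np.float32(6.1), np.float32(36.1))]
```

View pics/crop1.png

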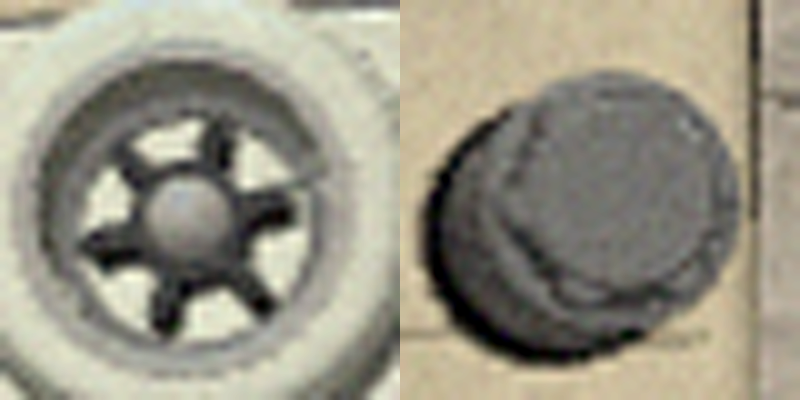

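Left crop: six dark hub teeth, with bright gaps whose phase is 14.2° in world yaw, so the hub's teeth lie at about -15.8°. The mill's yaw is about 3°. Right crop: the lid's lobes are too faint to read reliably, so I'll find the mesh by feel. Keys first.

```bash
cat >> h.py <<'E'
def R(psi):
    c,s=np.cos(np.deg2rad(psi)),np.sin(np.deg2rad(psi)); return np.array([[c,s,0],[s,-c,0],[0,0,-1.]])
def fz(): return env.sense()["wrist_force"][2]
CUP=np.array([.5094,-.1944]); WELL=np.array([.5718,.0410])
E
python3 - <<'E'
from h import *
np.set_printoptions(precision=3,suppress=True)
for p in(-60,-30,0,30,60,90,120):
    print(p,*[solver.inverse_kinematics(np.r_[q,.12],R(p)) for q in(CUP,WELL)])
effector.grasp(20)
print(env.sense()["wrist_force"],env.sense()["t"])
env.reach(np.array([.4504,.0854,.12]),R(3))
for n,(x,y) in dict(power=(.4504,.0854),mode=(.453,.0402),start=(.4549,-.0053)).items():
    env.movel(np.array([x,y,.075]),rate=.2); env.movel(np.array([x,y,.060]),rate=.1); f0=fz(); log=[]; z=.060
    while z>.0465:
        z-=.001; env.movel(np.array([x,y,z]),rate=.05); s=env.sense(); log.append((round(s["ee_pos"][2]*1000,1),round(s["wrist_force"][2]-f0,2)))
        if log[-1][1]>5.5: break
    print(n,log[-9:],s["t"]); env.movel(np.array([x,y,.075]),rate=.15)
print(env.sense()["t"])
E
```

```text
-60 [ 0.267  0.412  0.044  1.942 -0.025  0.788 -2.292] [ 0.006  0.465 -0.173  1.863  0.105  0.823 -2.839]
-30 [ 0.346  0.415 -0.053  1.937  0.03   0.79  -1.818] [ 0.102  0.479 -0.296  1.856  0.183  0.833 -2.38 ]
0 [ 0.444  0.423 -0.174  1.93   0.1    0.796 -1.356] [ 0.195  0.498 -0.417  1.85   0.261  0.848 -1.922]
30 [ 0.529  0.435 -0.28   1.924  0.162  0.804 -0.887] [ 0.243  0.511 -0.481  1.847  0.304  0.857 -1.434]
60 [ 0.609  0.449 -0.381  1.919  0.224  0.814 -0.416] [ 0.291  0.526 -0.545  1.843  0.348  0.868 -0.946]
90 [ 0.69   0.469 -0.484  1.914  0.289  0.828  0.052] [ 0.351  0.548 -0.628  1.84   0.406  0.885 -0.47 ]
120 [ 0.757  0.489 -0.572  1.91   0.348  0.842  0.527] [ 0.395  0.567 -0.69   1.837  0.452  0.9    0.017]
[-0.219  0.182  0.561] 2.75
power [(np.float64(56.9), np.float64(-0.27)), (np.float64(55.9), np.float64(0.05)), (np.float64(55.0), np.float64(-0.48)), (np.float64(54.1), np.float64(1.54)), (np.float64(53.1), np.float64(1.6)), (np.float64(52.0), np.float64(2.64)), (np.float64(51.0), np.float64(3.34)), (np.float64(50.0), np.float64(3.8)), (np.float64(49.3), np.float64(7.79))] 8.7917
mode [(np.float64(57.0), np.float64(1.99)), (np.float64(55.9), np.float64(-0.41)), (np.float64(54.9), np.float64(1.55)), (np.float64(54.1), np.float64(2.52)), (np.float64(53.1), np.float64(3.18)), (np.float64(52.0), np.float64(3.26)), (np.float64(51.1), np.float64(4.06)), (np.float64(50.0), np.float64(4.57)), (np.float64(49.3), np.float64(9.12))] 12.5417
start [(np.float64(56.9), np.float64(0.05)), (np.float64(55.9), np.float64(-1.05)), (np.float64(54.9), np.float64(-0.46)), (np.float64(54.1), np.float64(1.3)), (np.float64(53.1), np.float64(1.53)), (np.float64(52.0), np.float64(2.28)), (np.float64(51.1), np.float64(2.92)), (np.float64(50.0), np.float64(3.64)), (np.float64(49.3), np.float64(8.35))] 16.2917
16.6167
```

All three keys bottomed, in order (force step at z≈49.3 mm). Now I'll grasp the cup.

Run:
```python
from h import *
np.set_printoptions(precision=4,suppress=True)
env.movel(np.array([.4549,-.0053,.15]),rate=.25)
effector.release()
env.reach(np.r_[CUP,.16],R(60))
env.movel(np.r_[CUP,.045],rate=.15)
effector.grasp(40)
s=env.sense(); print(s["t"],s["gripper_width"],s["grasp_force"],s["wrist_force"],s["ee_pos"])
env.movel(np.r_[CUP,.165],rate=.2); print(env.sense()["wrist_force"])
env.movel(np.r_[WELL,.165],rate=.2)
env.movel(np.r_[WELL,.130],rate=.15)
s=env.sense(); print(s["t"],s["gripper_width"],s["wrist_force"],s["moment"],s["ee_pos"],s["joint_positions"])
a,_=save("side","side1"); b,_=save("top","top1")
cv2.imwrite("pics/v1.png",np.hstack([cv2.resize(x[v-50:v+50,u-50:u+50],(400,400),interpolation=cv2.INTER_CUBIC) for x,u,v in((a,284,170),(b,233,161))])[:,:,::-1])
vv,uu=np.mgrid[:384,:512]; uv=np.c_[uu.ravel(),vv.ravel()]
from scipy.optimize import least_squares
def circ(p,r): return least_squares(lambda c:np.hypot(p[:,0]-c[0],p[:,1]-c[1])-r,p[:,:2].mean(0)+[0,.02],loss="soft_l1",f_scale=.002).x
for c in("side","top"):
    z=np.load(f"pics/{c}1.npz"); D=z["D"].ravel(); P=at_depth(c,uv,D); P[D==0]=9
    n=np.hypot(P[:,0]-.572,P[:,1]-.041)
    for zl,zh,r in((.092,.108,.032),(.114,.128,.029)):
        m=(n<.045)&(P[:,2]>zl)&(P[:,2]<zh); print(c,zl,m.sum(),circ(P[m],r) if m.sum()>15 else "")
```

```text
21.1 0.057312364046131554 40.00063598155975 [-0.8174 -0.4675  2.921 ] [ 0.5095 -0.1946  0.0452]
[-0.5232  0.3445 -2.9206]
23.6 0.05724449961134157 [-0.84    0.1143 -3.0673] [-0.0162 -0.1067  0.015 ] [0.5714 0.0403 0.1296] [ 0.4678  0.5897 -0.7936  1.8265  0.511   0.9441 -1.0766]
side 0.092 177 [0.5703 0.039 ]
side 0.114 137 [0.5704 0.0391]
top 0.092 0 
top 0.114 0
```

View pics/v1.png

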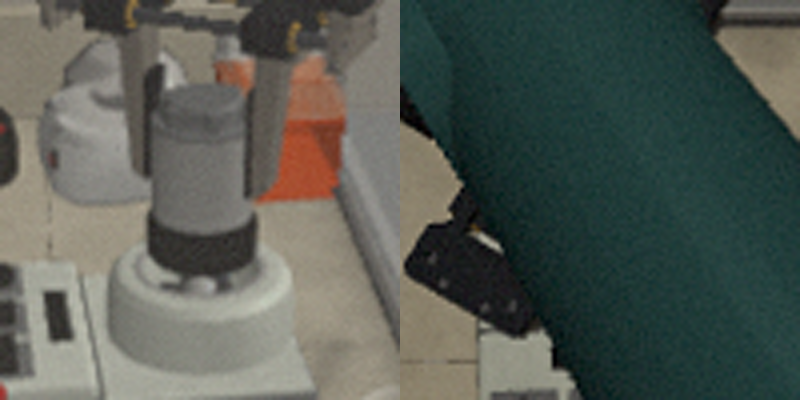

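Left crop (side view): the cup hangs upright in the fingers, just above the well, with the hub dome visible under the skirt at about (205,285). Right crop (top view): the arm hides the well. I'll refine the tower's centre in the side camera from the first picture.

Run:
```python
from h import *
from scipy.optimize import least_squares
np.set_printoptions(precision=4,suppress=True)
vv,uu=np.mgrid[:384,:512]; uv=np.c_[uu.ravel(),vv.ravel()]
def circ(p,r=None):
    f=(lambda c:np.hypot(p[:,0]-c[0],p[:,1]-c[1])-(r or c[2])); s=least_squares(f,[.572,.041]+([] if r else [.05]),loss="soft_l1",f_scale=.001); return s.x,np.median(abs(s.fun))
for c in("side0","side1","top0"):
    z=np.load(f"pics/{c}.npz"); D=z["D"].ravel(); P=at_depth(c[:-1],uv,D); P[D==0]=9
    n=np.hypot(P[:,0]-.572,P[:,1]-.041)
    for zl,zh in((.05,.057),(.055,.063)):
        m=(n<.064)&(n>.048)&(P[:,2]>zl)&(P[:,2]<zh); print(c,zl,m.sum(),*circ(P[m],.056),*circ(P[m]))
    # top annulus edge: mask of z~.072 with centroid of outer contour ellipse on plane
    m=((n<.066)&(P[:,2]>.066)&(P[:,2]<.079)).reshape(384,512).astype(np.uint8)
    cs=cv2.findContours(m,cv2.RETR_EXTERNAL,cv2.CHAIN_APPROX_NONE)[0]; q=max(cs,key=len)[:,0]; pl=on_plane(c[:-1],q,.072); print("  outer",*circ(pl))
```

```text
side0 0.05 127 [0.5707 0.0457] 0.0007037849035087251 [0.5707 0.0456 0.0559] 0.0007179252006059428
side0 0.055 158 [0.5706 0.0465] 0.0008757117105442393 [0.5706 0.0454 0.0551] 0.0007763087794200423
  outer [0.5692 0.0358 0.0527] 0.0009193279044075499
side1 0.05 133 [0.5707 0.0457] 0.0006501480647557178 [0.5707 0.0453 0.0557] 0.0006356569945151769
side1 0.055 159 [0.571  0.0465] 0.000797202373533451 [0.5709 0.0453 0.055 ] 0.0006477980449910298
  outer [0.5693 0.035  0.0512] 0.0023294787746382384
top0 0.05 44 [0.5729 0.0459] 0.00029540568763277916 [0.5724 0.0458 0.0556] 0.0002950913956221851
top0 0.055 62 [0.5735 0.0462] 0.0005787029983108025 [0.5721 0.0455 0.0546] 0.0003110293832960277
  outer [0.5711 0.0452 0.0514] 0.0007597516163495993
```

Slab, tower wall and key line all agree on a drive axis near (0.572, 0.0458), so I'll shift there and lower with force checks.

```bash
cat >> h.py <<'E'
def st(): 
    s=env.sense(); return np.round(np.r_[s["t"],s["ee_pos"]*1000,s["wrist_force"],s["moment"]],2)
def goto(p,rate=.1,fb=True):
    "line to p, then correct the xy steady-state error"
    p=np.array(p,float); env.movel(p,rate=rate)
    if fb:
        e=p-env.sense()["ee_pos"]; e[2]=0; env.movel(p+e,rate=.05)
E
python3 - <<'E'
from h import *
np.set_printoptions(suppress=True)
X=np.array([.5720,.0458])
goto(np.r_[X,.125]); print(st()); f0=fz(); off=np.r_[X]-env.sense()["ee_pos"][:2]
for z in(.120,.117,.115,.113,.110,.107,.104,.102,.101,.100,.099,.098):
    env.movel(np.r_[X+off,z],rate=.05); print(z,st(),round(fz()-f0,1))
    if fz()-f0>5: break
E
```

```text
[ 24.2  572.16  45.06 125.13  -0.48  -0.03  -3.85  -0.01  -0.04  -0.02]
0.12 [ 24.45 571.45  46.58 119.55   0.18   0.77  -1.99  -0.06  -0.    -0.02] 1.9
0.117 [ 24.7  571.69  46.51 116.76   0.05   0.98  -2.42  -0.05  -0.09   0.01] 1.4
0.115 [ 24.95 571.76  46.51 114.87  -0.2   -0.9   -3.26  -0.05  -0.04  -0.01] 0.6
0.113 [ 25.2  571.72  46.52 112.86  -0.22   0.15  -3.18  -0.01  -0.06  -0.03] 0.7
0.11 [ 25.45 571.68  46.52 109.76  -0.32  -0.11  -3.25  -0.02  -0.06   0.  ] 0.6
0.107 [ 25.7  571.68  46.52 106.76   0.16   0.05  -2.39  -0.04  -0.08  -0.02] 1.5
0.104 [ 25.95 571.68  46.5  103.77   0.33  -0.16  -2.83  -0.06  -0.02  -0.  ] 1.0
0.102 [ 26.2  571.74  46.51 101.86   0.36  -0.19  -3.3   -0.01  -0.09   0.  ] 0.5
0.101 [ 26.45 571.82  46.53 100.97  -0.33   0.18  -2.02  -0.    -0.05  -0.01] 1.8
0.1 [ 26.7  572.03  46.57 100.22   0.72  -0.5   -1.2   -0.09   0.    -0.  ] 2.6
0.099 [ 26.95 572.15  46.7  100.15  -2.17  -1.62   6.59  -0.19   0.67  -0.02] 10.4
```

The cup entered the well and rests on the teeth (TCP z 100.2, as expected). Now I'll turn it under light pressure.

Run:
```python
from h import *
np.set_printoptions(suppress=True)
X=np.array([.5720,.0458]); s=env.sense(); X=np.array([.5720,.0458])+np.array([-.0001,.0006]); f0=-3.0
for psi in range(60,127,4):
    env.movel(np.r_[X,.0985],frame=R(psi),rate=.05); a=st(); print(psi,a)
    if a[6]-f0<2.5 and a[3]<99.6:
        print("drop?"); env.movel(np.r_[X,.096],rate=.05); a=st(); print(a)
        if a[3]<97.5: break
        env.movel(np.r_[X,.0985],rate=.05)
```

```text
60 [ 27.2  572.19  46.76 100.11  -3.89  -0.39  11.1   -0.18   0.96  -0.05]
64 [ 27.45 572.36  46.71 100.12  -3.43  -0.93   9.9   -0.18   0.91   0.17]
68 [ 27.7  572.34  46.71 100.12  -2.84  -0.23   9.27  -0.25   0.85   0.2 ]
72 [ 27.95 572.37  46.62 100.11  -2.5    0.35  10.89  -0.25   0.94   0.07]
76 [ 28.2  572.41  46.68 100.1   -4.16  -1.52   9.93  -0.26   0.82   0.14]
80 [ 28.45 572.44  46.69 100.04  -1.95  -0.59  10.02  -0.11   0.79   0.17]
84 [ 28.7  572.3   46.76  99.88  -2.46   0.09   8.43  -0.08   0.75   0.07]
88 [ 28.95 571.62  46.19  98.34  -1.41  -0.1   -1.67  -0.11   0.21   0.04]
drop?
[ 29.2  571.44  46.04  95.23  -0.89  -1.52  -4.65  -0.14   0.14   0.05]
```

Meshed at 88° (the force vanished and the cup drops freely). Now I'll press it home against the ring.

Run:
```python
from h import *
np.set_printoptions(suppress=True)
X=np.array([.5719,.0464]); f0=-3.0
effector.grasp(60)
env.movel(np.r_[X,.094],frame=R(91),rate=.05); print(st())
for z in [.091]+list(np.arange(.089,.0765,-.001)):
    env.movel(np.r_[X,z],rate=.05); a=st(); print(round(z,4),a)
    if a[6]-f0>20: break
print(env.sense()["gripper_width"],env.sense()["grasp_force"])
a,_=save("side","side2"); env.pause(.5); print(st())
cv2.imwrite("pics/v2.png",cv2.resize(a[100:320,130:400],(800,600),interpolation=cv2.INTER_CUBIC)[:,:,::-1])
```

```text
[ 29.67 572.02  46.39  93.98  -0.6   -1.06  -3.62  -0.15   0.09   0.01]
0.091 [ 29.92 571.94  46.45  90.88   0.7   -0.36  -3.64  -0.12   0.09   0.01]
0.089 [ 30.17 572.05  46.39  89.26  -1.62  -0.58  -0.21  -0.33   0.29  -0.01]
0.088 [ 30.42 572.03  46.38  88.32  -2.2   -1.02   2.67  -0.44   0.47  -0.03]
0.087 [ 30.67 572.05  46.41  87.15  -2.51  -1.81   3.53  -0.43   0.48  -0.04]
0.086 [ 30.92 572.04  46.39  86.05  -2.66  -0.45   3.51  -0.43   0.45   0.02]
0.085 [ 31.17 572.04  46.39  85.01  -1.48  -1.12   3.3   -0.39   0.45   0.02]
0.084 [ 31.42 572.05  46.43  84.05  -2.06  -1.66   4.26  -0.46   0.4   -0.06]
0.083 [ 31.67 572.04  46.42  83.09  -0.73  -0.62   4.24  -0.43   0.43   0.03]
0.082 [ 31.92 572.04  46.38  82.12  -2.21  -2.55   5.05  -0.45   0.44  -0.01]
0.081 [ 32.17 572.04  46.4   81.23  -2.74  -2.32   7.01  -0.51   0.52  -0.05]
0.08 [ 32.42 572.03  46.47  81.14  -4.91  -2.21  13.    -0.65   1.15   0.06]
0.079 [ 32.67 572.11  46.53  81.1   -5.71  -4.26  20.73  -0.82   1.88  -0.01]
0.057104259675381554 60.01063048839569
[ 33.22 572.11  46.49  81.1   -6.56  -3.51  20.61  -0.79   1.81  -0.05]
```

View pics/v2.png

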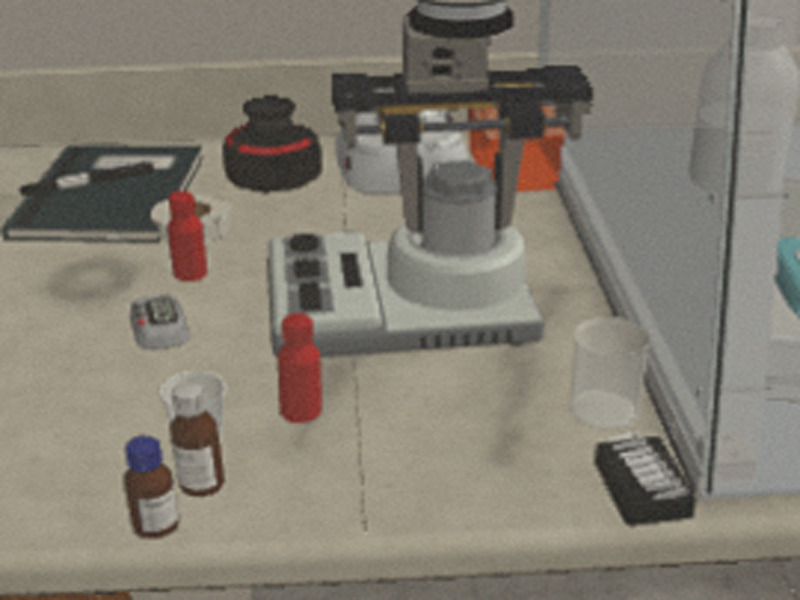

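The picture shows the cup seated in the well at (460,215), its black skirt hidden, with the fingers still gripping it. Both vials (150,490) and (197,440), the clear cup (195,395) and the beaker (607,370) are still standing. The force is steady against the hard stop, with 8 mm of ring travel, so I'm handing in.

```bash
python3 -c "
from h import *
print(st()); print(workorder.finish_job())"
```

```text
[ 3.3220e+01  5.7211e+02  4.6490e+01  8.1100e+01 -6.5600e+00 -3.5100e+00
  2.0610e+01 -7.9000e-01  1.8100e+00 -5.0000e-02]
the job is handed in; nothing more can be done
None
```

I pressed the power, mode and start keys in order, meshed the cup with the hub and handed in at 33.2 s while still holding it down against the interlock ring's stop; the vials, beaker and clear cup were still standing in the last picture.

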